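Uncover the gas valve box and shut the red valve

TASK

Push the blue cover of the gas valve box along its rails, away from the valves and all the way over the empty half of the box, so that both valve handles are uncovered; only slide it, never lift or tip it off. Then push the red handle fully shut with the fingertips (a quarter turn, until it lies across its pipe), leaving the yellow handle, the vial, the tin and the beaker as they are.

Things in the scene. Friction and masses are not known exactly. Their poses are not given: they have to be found in the camera images.
- valve_box: Fixed grey deck 176 (x) by 446 mm (y), 12 mm thick, y -213 to +233 mm from its origin, which lies on the bench. Guide rails along y at x = +-76 mm, tops 20 mm above the bench. Two valves at x = +20, y = +65 and +160 mm (which is where varies). The empty -y half takes the cover, up to a black rubber stop 24 mm high, face at y = -202 mm. Behaves as rigid.
- cover: Opaque blue loose cover, about 0.45 kg, upside-down channel 140 (x) by 200 (y) by 78 mm high, between the rails with 2.5 mm play, axes as the box's. Origin: centre of its underside, on the deck. Starts over the valves, at box y +105 to +122 mm; slides to -y with 1 to 4 N, at the stop at y = -102 mm. Top 90 mm above the bench.
- cover_end (a point): Middle of the outer face of the skirt at the cover's +y end, 75 mm above the bench: push here towards the box's -y. The skirt is 30 mm high (60 to 90 mm above the bench); below it the ends are open, so the cover passes over the handles, and fingers that push it must stay above their tops at 54 mm.
- red_handle_pivot (a point): Point on the vertical axis of the red handle, in the middle of its thickness, 48 mm above the bench.
- red_handle_tip (a point): Point on the red handle 50 mm from the pivot, mid thickness. The bar is 12 mm wide, 12 mm thick (42 to 54 mm above the bench), and ends 54 mm from the pivot. The brass pipe below runs along the box's x, 16 mm wide, top 28 mm above the bench.
- red_handle (a joint): 0 = open, along its pipe, pointing to the box's -x (to the robot); grows clockwise seen from above; 1.571 at its stop = fully shut, across the pipe, pointing to the box's +y. Starts at 0 to 0.3. Friction 0.06 N m; stays where it is left.
- yellow_handle_tip (a point): The same point on the yellow handle, which is of the same shape, starts likewise open (0 to 0.3 rad) and must be left as it is.
- seal_tin: Round metal tin, 62 mm across, 22 mm high, loose beside the -y end of the box; origin at the centre of its underside. Not to be disturbed.
- vial: Small sample vial with a black cap, 28 mm across, 60 mm high, loose behind the box; origin at the centre of its underside. Not to be disturbed.
- beaker: Clear beaker, 54 mm across, 66 mm high, loose beyond the +y end of the box; origin at the centre of its underside. Not to be disturbed.

How it is judged:
By the outcome, as a careful person would: the job done as asked, in the order asked, and still so for the second after the job is handed in, with the robot touching nothing.
It also fails if it takes over 48 s, if anything falls off the work surface, if the arm or the gripper's body presses on something with over 40 N, if the wrist force passes 120 N, or if a joint passes its speed limit or range.

ROBOT

A 7-joint arm with a two-finger parallel gripper is mounted at the origin on a cart in front of the work surface, level with it; the furniture and walls round the work are solid. World frame = base frame: x ahead of the robot, y to its left, z up, the work surface at z = 0. Lengths are in mm, angles in rad, forces in N, time in s.
With the tool pointing down it reaches from about 400 to 875 mm from the base axis. Payload 4.4 kg.
Tool frame: the origin (TCP) lies where the fingers leave the gripper's body, on its centre line; the fingertips stand 73 mm ahead of it and the grasp point (between the pads) lies 54 mm ahead of it; z points along the fingers, y is the line along which they close (so a half turn about z gives the same grasp; the last joint's range is limited). The gripper opens to 85 mm and grips with 20 to 120 N. Pads are 22 mm wide; open, the fingers measure 114 mm over their backs; the gripper's body (76 mm by 85 mm) begins 54 mm behind the grasp point. The pads swing forward as they close: fully open they stand 13 mm farther back than shut.
Start: joints at [-1.321, 0.628, 0.038, 1.517, -0.027, 0.996, -0.02], TCP at [201.854, 617.877, 303.913] pointing down, gripper open.
Joint ranges: [-3.06, 3.06], [-0.37, 2.12], [-1.25, 1.32], [0.18, 2.47], [-1.1, 4.24], [0.23, 1.98], [-2.94, 2.94]. Speed limits (rad/s): [2.57, 2.57, 3.14, 3.14, 3.14, 3.14, 3.14].

INTERFACE

Orientations are given as [roll, pitch, yaw] about the fixed x, y, z axes, in that order (R = Rz(yaw) Ry(pitch) Rx(roll)).
In Python, from cell import ctrl gives the robot as it stands.
- The arm moves only by the tool send_rows, never from a script. Its argument "rows" is a list that holds one entry, the list of rows, each a list of 6 numbers: the shift along the tool's x, y, z in cm, then the turn, a rotation vector about the tool's x, y, z in rad. In form: [[[tx, ty, tz, wx, wy, wz], ...]]. A call has 1 to 10 rows; each row is the pose to reach, as a shift and turn from the pose commanded when the call began, along the tool's axes at that moment; what a row does not reach only later rows make up. A row lasts 1/10 s, in which the tool goes at most 50 mm and 8.59 degrees, less where a joint would pass 70% of its speed; a pose out of reach is approached as far as the arm can. A call with a gripper value outside its range is refused whole. "grip" is the closure in counts, from 0 (fully open) to 255 (shut), set as the call begins (left out, the last holds). The fingers move at their own pace and stop on an object; the grip force is fixed at half the most. Time passes only in rows, so rows that repeat a pose let the fingers close. It gives the time, the measured TCP pose, the force, the opening and the grip force at its end, in the units of the state.
- ctrl.read_state(): the state, without advancing time (a new reading comes with each control period).
- ctrl.get_image(name): name is "scene" or "top" or "wrist"; returns a dict with "pixels" (480x640x3 uint8, red, green, blue), "fx", "fy", "cx", "cy" (pixels), "extrinsics" (4x4, takes a point from camera to world coordinates); the wrist camera has in their place "mount" (4x4, takes a point from camera to tool coordinates, whose origin is the TCP and whose axes are the flange's). Camera axes: x right, y up, looking along -z (the intrinsics and any distortion apply to the point x, -y, -z); pixel columns grow to the right and rows downward; lengths in mm; the calibration is good to about 2 mm. A picture is of the moment at which its call begins: read the wrist's pose just before it. There is no depth.
- ctrl.finish_job(): hands the job in; it is judged then, once.
The state is a dict: "clock": time; "qpos": joint angles; "qd": joint speeds; "tau": joint torques, N m; "eef_pos": TCP position; "tool_rot": TCP orientation; "force": force on the tool from outside, world axes, zero at the start; "torque": the same for the moment, N m; "width": finger opening in mm; "gripper_force": force on a finger pad.
Only numpy, scipy, OpenCV 4.12 (cv2) and the standard library are available. Lean on these libraries where they do the work, as an engineer would, in place of code of your own. Each camera call takes 0.05 s, during which the arm holds its last target. There are 200 camera calls.

## Working session

There is one attempt and no reset: what is moved stays moved. The work goes in short steps, Python scripts to look and compute and a tool call to move; the robot and the scene stay as the last step left them, time stands still between calls to the robot, and variables do not carry over. Pictures are saved under pics/ and viewed, at most 10 in all, crops included, and the job is handed in when it is done.

Besides the shell and the picture viewer there is one more tool, called after "Call:" as a command line: name --argument value ..., lists and objects as JSON in quotes. send_rows: Moves the arm, as the interface text tells. Its arguments: {"type":"object","properties":{"rows":{"type":"array","items":{"type":"array","items":{"type":"array","items":{"type":"number"}}}},"grip":{"type":"number"}},"required":["rows"]}

```bash
mkdir -p pics; python3 - <<'E'
from cell import ctrl
import cv2,numpy as np,pickle
s=ctrl.read_state();print({k:np.round(v,3).tolist() for k,v in s.items()})
d={}
for n in("top","scene"):
    i=ctrl.get_image(n);d[n]=i;cv2.imwrite(f"pics/{n}0.png",i["pixels"][:,:,::-1]);print(n,i["fx"],i["cx"],i["cy"],np.round(i["extrinsics"],3).tolist(),[k for k in i])
pickle.dump(d,open("d0.pkl","wb"))
E
```

```text
{'clock': 0.0, 'qpos': [-1.321, 0.629, 0.038, 1.518, -0.027, 0.996, -0.02], 'qd': [-0.001, -0.0, -0.0, -0.001, -0.002, -0.001, 0.0], 'tau': [0.0, -56.34, 1.227, -19.344, 0.011, 0.01, 0.0], 'eef_pos': [201.689, 617.399, 302.987], 'tool_rot': [-3.14, 0.0, 2.826], 'force': [0.009, -0.812, 0.444], 'torque': [-0.018, -0.008, 0.032], 'gripper_force': 0.0, 'width': 85.269}
top 534.3582663165698 315.8549282222717 232.18143563077862 [[0.005, 0.994, -0.106, 396.346], [-1.0, 0.004, -0.007, 47.581], [-0.006, 0.106, 0.994, 1492.216], [0.0, 0.0, 0.0, 1.0]] ['pixels', 'fx', 'fy', 'cx', 'cy', 'extrinsics']
scene 599.4427214782287 320.72740613021574 237.99466324304683 [[-0.679, 0.295, -0.673, -404.841], [-0.734, -0.301, 0.609, 904.457], [-0.023, 0.907, 0.421, 679.685], [0.0, 0.0, 0.0, 1.0]] ['pixels', 'fx', 'fy', 'cx', 'cy', 'extrinsics']
```

View pics/top0.png

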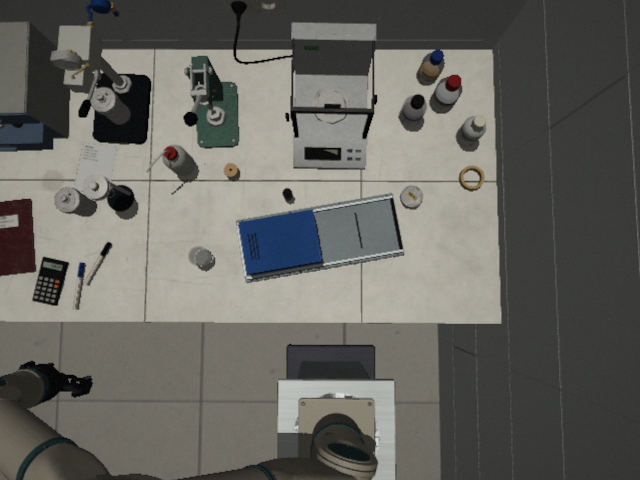

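View pics/scene0.png

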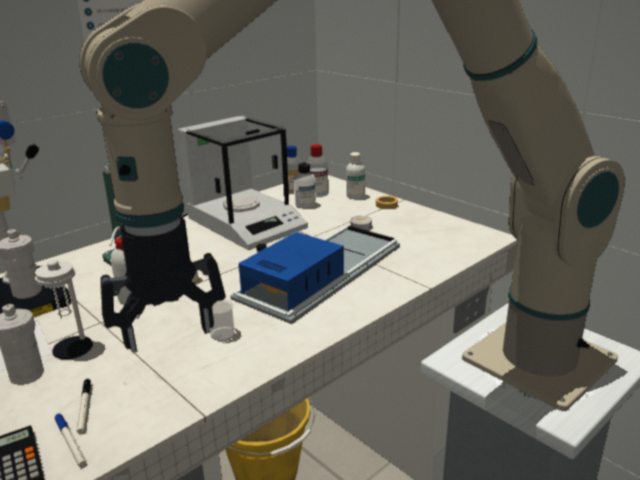

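The top view shows the blue cover at columns 237–322, rows 205–277. The grey empty half runs to column 404, with the vial at (288,196), the tin at (411,197) and the beaker at (202,258). Next I'll measure the blue and the box outline.

```bash
cat > h.py <<'E'
import numpy as np,cv2
def ray(i,u,v,z,E=None):
    E=i["extrinsics"] if E is None else E; E=np.array(E)
    d=E[:3,:3]@np.array([(u-i["cx"])/i["fx"],-(v-i["cy"])/i["fy"],-1.]);o=E[:3,3]
    return o+d*(z-o[2])/d[2]
def proj(i,p,E=None):
    E=i["extrinsics"] if E is None else E
    c=np.linalg.inv(E)@np.append(p,1);return np.array([i["cx"]+i["fx"]*c[0]/-c[2],i["cy"]-i["fy"]*c[1]/-c[2]])
E
python3 - <<'E'
from h import *
import pickle
d=pickle.load(open("d0.pkl","rb"));i=d["top"];p=i["pixels"].astype(int)
c=p[170:300,170:440].astype(np.uint8)
cv2.imwrite("pics/c1.png",cv2.resize(c,None,fx=2.95,fy=2.95,interpolation=cv2.INTER_CUBIC)[:,:,::-1])
m=((p[:,:,2]>p[:,:,0]+50)).astype(np.uint8);m[:180]=0;m[300:]=0;m[:,:200]=0
n,l,st,ce=cv2.connectedComponentsWithStats(m);k=1+np.argmax(st[1:,4]);print(st[k])
cn=max(cv2.findContours((l==k).astype(np.uint8),0,1)[0],key=cv2.contourArea)
r=cv2.minAreaRect(cn);b=cv2.boxPoints(r);print(r);
for q in b: print(q,ray(i,*q,90).round(1))
E
```

```text
[ 239  210   83   64 3816]
((279.66278076171875, 241.58892822265625), (52.367313385009766, 76.17589569091797), 79.99201965332031)
[237.60405 222.42282] [570.6 264.2  90. ]
[312.62085 209.18457] [606.7  65.9  90. ]
[321.7215  260.75504] [470.1  41.3  90. ]
[246.70471 273.9933 ] [434.6 237.6  90. ]
```

View pics/c1.png

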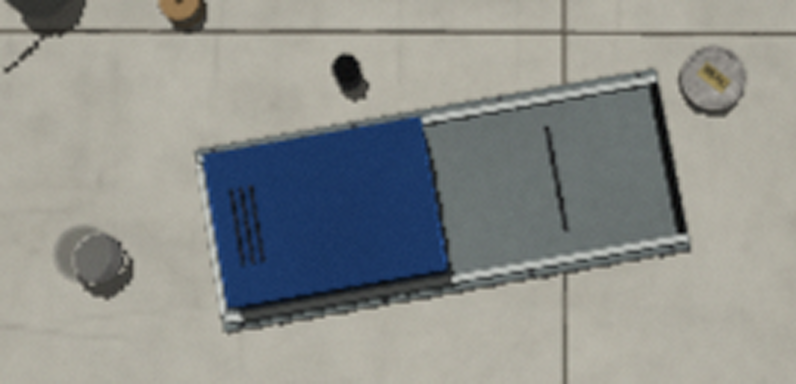

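The crop shows the cover as a clean blue rectangle with deck corners at crop (197,152), (655,70), (690,248) and (228,330). The beaker rim is near (98,257), the vial cap at (347,68) and the tin at (712,80). The measured cover is 201 x 139 mm, which matches the sizes given.

```bash
python3 - <<'E'
from h import *
import pickle
from cell import ctrl
from scipy.spatial.transform import Rotation as R
d=pickle.load(open("d0.pkl","rb"));i=d["top"]
yaw=0.179;X=np.array([np.cos(yaw),np.sin(yaw)]);Y=np.array([-X[1],X[0]])
C=[ray(i,170+u/2.95,170+v/2.95,z)[:2] for u,v,z in((197,152,20),(655,70,20),(690,248,12),(228,330,12))]
B=np.array([[c@X,c@Y] for c in C]);print("corners in box axes",B.round(1))
ox=B[:,0].mean();oy=((B[0,1]+B[3,1])/2-233+(B[1,1]+B[2,1])/2+213)/2
o=ox*X+oy*Y;cov=np.array([520.5,152.2]);print("box o",o,"cover in box",(cov-o)@X,(cov-o)@Y)
for n,u,v,z in(("beaker",98,257,66),("vial",347,65,60),("tin",712,80,22)):
    q=ray(i,170+u/2.95,170+v/2.95,z)[:2];print(n,q,(q-o)@X,(q-o)@Y)
end=cov+100.5*Y;t=end+40*Y;print("end",end,"tcp",t)
s=ctrl.read_state();T=R.from_euler('xyz',s["tool_rot"]);
G=R.from_euler('xyz',[np.pi,0,yaw+np.pi/2])
print("shift cm",T.inv().apply(np.r_[t,200]-s["eef_pos"])/10,"rot",(T.inv()*G).as_rotvec())
np.savez("box.npz",o=o,yaw=yaw)
E
```

```text
corners in box axes [[ 621.9  169.4]
 [ 623.5 -269.8]
 [ 452.6 -271.6]
 [ 452.3  168.4]]
box o [539.82060842  35.75962845] cover in box 1.7197923339719665 118.01986422466325
beaker [479.75680355 358.11204969] -1.7106759566048453 327.89604713383613
vial [658.07104256 134.44817436] 133.93212130729393 76.05774879383782
tin [ 651.84168184 -207.87919426] 66.8523963112504 -259.6908814906703
end [502.60641314 251.09423416] tcp [495.48458753 290.45512337]
shift cm [-38.08145766 -21.94146758  10.34457687] rot [-1.57100628e-03  9.40275882e-04  1.07603227e+00]
```

Call:
send_rows --rows '[[[-9.5,-5.5,2.5,0,0,0.27],[-9.5,-5.5,2.5,0,0,0.27],[-19,-11,5,0,0,0.54],[-19,-11,5,0,0,0.54],[-28.5,-16.5,7.5,0,0,0.81],[-28.5,-16.5,7.5,0,0,0.81],[-38.1,-21.9,10.3,0,0,1.076],[-38.1,-21.9,10.3,0,0,1.076],[-38.1,-21.9,10.3,0,0,1.076],[-38.1,-21.9,10.3,0,0,1.076]]]' --grip 255

```text
clock: 1.1
eef_pos: [500.7, 283.0, 199.7]
tool_rot: [3.141, 0.006, 1.738]
force: [-0.2, -0.3, 0.5]
width: 0.2
gripper_force: 0.0
```

Call:
send_rows --rows '[[[0,0,0,0,0,0],[0,0,0,0,0,0],[0,0,0,0,0,0]]]'

```text
clock: 1.4
eef_pos: [494.8, 293.2, 201.0]
tool_rot: [-3.141, -0.001, 1.753]
force: [0.7, 0.2, -0.2]
width: 0.7
gripper_force: 0.0
```

```bash
python3 - <<'E'
from h import *
import pickle
from cell import ctrl
from scipy.spatial.transform import Rotation as R
s=ctrl.read_state();i=ctrl.get_image("wrist");print(s["eef_pos"],s["tool_rot"],s["force"],s["qpos"].round(2) if hasattr(s["qpos"],"round") else s["qpos"])
E=np.eye(4);E[:3,:3]=R.from_euler('xyz',s["tool_rot"]).as_matrix();E[:3,3]=s["eef_pos"];E=E@i["mount"]
i["extrinsics"]=E;pickle.dump(i,open("w1.pkl","wb"))
cv2.imwrite("pics/w1.png",i["pixels"][:,:,::-1])
b=np.load("box.npz");o=b["o"];yaw=float(b["yaw"]);X=np.array([np.cos(yaw),np.sin(yaw)]);Y=np.array([-X[1],X[0]])
print("tcp box",(np.array(s["eef_pos"])[:2]-o)@X,(np.array(s["eef_pos"])[:2]-o)@Y)
print("expected cover end px",proj(i,np.r_[o+218.5*Y,90]))
E
```

```text
[494.84485069 293.18742911 201.00629286] [-3.14117152e+00 -1.11705112e-03  1.75280444e+00] [ 0.69754725  0.21030583 -0.1639713 ] [-0.75  0.67  0.27  1.83 -0.27  0.67 -0.15]
tcp box 1.5767521895213932 261.3224161681828
expected cover end px [317.34960146 360.48716551]
```

View pics/w1.png

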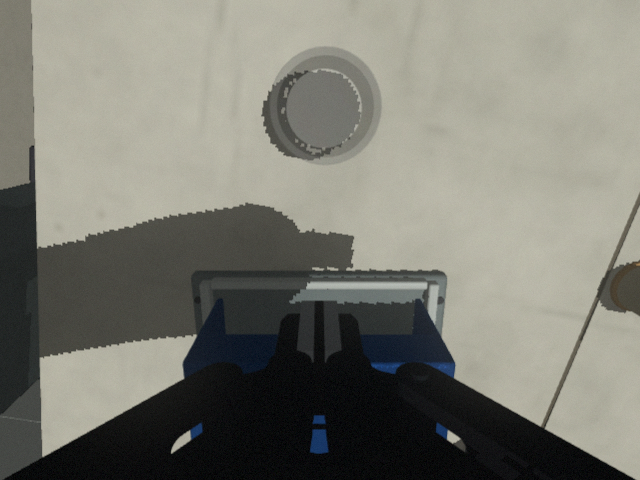

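The wrist view shows the cover's +y top edge at row 362, columns 183–456. That agrees with the prediction (317,360). The fingers stand beyond the edge and the beaker is well clear at (325,105). I'll lower the arm and touch the cover.

Call:
send_rows --rows '[[[0,0,2,0,0,0],[0,0,4,0,0,0],[0,0,6.2,0,0,0],[0,0,6.2,0,0,0],[0,0,6.2,0,0,0],[-1,0,6.2,0,0,0],[-2,0,6.2,0,0,0],[-3,0,6.2,0,0,0],[-4,0,6.2,0,0,0],[-5,0,6.2,0,0,0]]]'

```text
clock: 2.45
eef_pos: [505.3, 243.3, 139.8]
tool_rot: [3.14, -0.003, 1.75]
force: [-0.9, 6.3, 3.2]
width: -0.1
gripper_force: 2.9
```

Call:
send_rows --rows '[[[-1.2,0,0,0,0,0],[-2.4,0,0,0,0,0],[-3.8,0,0,0,0,0],[-5.2,0,0,0,0,0],[-6.6,0,0,0,0,0],[-8,0,0,0,0,0],[-9.4,0,0,0,0,0],[-10.8,0,0,0,0,0],[-12,0,0,0,0,0],[-13,0,0,0,0,0]]]'

```text
clock: 3.45
eef_pos: [528.3, 115.2, 139.8]
tool_rot: [3.14, -0.003, 1.75]
force: [-0.9, 7.0, 5.0]
width: 0.3
gripper_force: 3.5
```

Call:
send_rows --rows '[[[-1.2,0,0,0,0,0],[-2.4,0,0,0,0,0],[-3.6,0,0,0,0,0],[-4.6,0,0,0,0,0],[-5.4,0,0,0,0,0],[-6,0,0,0,0,0],[-6.4,0,0,0,0,0]]]'

```text
clock: 4.15
eef_pos: [539.5, 52.7, 139.8]
tool_rot: [3.141, -0.003, 1.751]
force: [-1.1, 7.4, 5.6]
width: 0.0
gripper_force: 3.9
```

Call:
send_rows --rows '[[[-0.3,0,0,0,0,0],[-0.6,0,0,0,0,0],[-0.6,0,0,0,0,0]]]'

```text
clock: 4.45
eef_pos: [540.6, 46.7, 139.8]
tool_rot: [3.14, -0.003, 1.751]
force: [-0.9, 5.4, 3.8]
width: -0.2
gripper_force: 2.8
```

Call:
send_rows --rows '[[[-0.2,0,0,0,0,0],[-0.4,0,0,0,0,0],[-0.4,0,0,0,0,0]]]'

```text
clock: 4.75
eef_pos: [540.7, 45.5, 139.8]
tool_rot: [3.141, -0.006, 1.753]
force: [-1.6, 10.8, 7.1]
width: 0.0
gripper_force: 5.9
```

Call:
send_rows --rows '[[[-0.2,0,0,0,0,0],[-0.4,0,0,0,0,0],[-0.4,0,0,0,0,0]]]'

```text
clock: 5.05
eef_pos: [540.7, 45.1, 139.8]
tool_rot: [-3.141, -0.01, 1.756]
force: [-2.7, 18.9, 8.3]
width: -0.2
gripper_force: 9.6
```

The force rose from 5 to 19 N with only 0.4 mm of motion, so the cover is at its stop. I'll back off, rise and look.

Call:
send_rows --rows '[[[1,0,0,0,0,0],[2,0,0,0,0,0],[2.5,0,-2,0,0,0],[3,0,-5,0,0,0],[3,0,-8,0,0,0],[3,0,-10,0,0,0],[3,0,-10,0,0,0],[3,0,-10,0,0,0],[3,0,-10,0,0,0]]]'

```text
clock: 5.95
eef_pos: [535.8, 66.5, 237.8]
tool_rot: [-3.139, 0.0, 1.749]
force: [1.1, 0.4, -0.1]
width: -0.1
gripper_force: 0.0
```

```bash
python3 - <<'E'
from h import *
import pickle
from cell import ctrl
from scipy.spatial.transform import Rotation as R
s=ctrl.read_state();i=ctrl.get_image("wrist");t=ctrl.get_image("top");print(s["eef_pos"],s["tool_rot"],s["force"])
E=np.eye(4);E[:3,:3]=R.from_euler('xyz',s["tool_rot"]).as_matrix();E[:3,3]=s["eef_pos"];E=E@i["mount"]
i["extrinsics"]=E;pickle.dump((i,t),open("w2.pkl","wb"))
cv2.imwrite("pics/w2.png",i["pixels"][:,:,::-1])
b=np.load("box.npz");o=b["o"];yaw=float(b["yaw"]);X=np.array([np.cos(yaw),np.sin(yaw)]);Y=np.array([-X[1],X[0]])
print("tcp box",(np.array(s["eef_pos"])[:2]-o)@X,(np.array(s["eef_pos"])[:2]-o)@Y)
for y in(65,160):
  for x in(20,-30): print(x,y,proj(i,np.r_[o+x*X+y*Y,54]).round())
hsv=cv2.cvtColor(i["pixels"],cv2.COLOR_RGB2HSV)
for n,m in(("red",((hsv[:,:,0]<6)|(hsv[:,:,0]>172))&(hsv[:,:,1]>150)&(hsv[:,:,2]>60)),("yel",(abs(hsv[:,:,0].astype(int)-26)<6)&(hsv[:,:,1]>150)&(hsv[:,:,2]>60))):
  N,l,st,ce=cv2.connectedComponentsWithStats(m.astype(np.uint8));k=1+np.argmax(st[1:,4])
  r=cv2.minAreaRect(cv2.findContours((l==k).astype(np.uint8),0,1)[0][0]);print(n,st[k],r)
  for q in cv2.boxPoints(r):
    w=ray(i,*q,54)[:2]-o;print("  ",q.round(),(w@X).round(1),(w@Y).round(1))
E
```

```text
[535.82993589  66.53586995 237.82988851] [-3.13937505e+00  2.81568368e-04  1.74920783e+00] [ 1.06908131  0.40844254 -0.05478344]
tcp box 1.5526651442103434 30.995027655045917
20 65 [351. 185.]
-30 65 [270. 185.]
20 160 [355.  13.]
-30 160 [264.  13.]
red [ 260    0  113   32 2144] ((316.0, 15.5), (31.0, 112.0), 90.0)
   [260.   0.] -31.8 166.5
   [372.   0.] 29.3 166.5
   [372.  31.] 29.9 151.2
   [260.  31.] -32.4 151.3
yel [ 266  168  102   31 1837] ((316.5, 183.0), (30.0, 101.0), 90.0)
   [266. 168.] -32.1 75.6
   [367. 168.] 29.7 75.6
   [367. 198.] 30.4 57.0
   [266. 198.] -32.8 57.0
```

View pics/w2.png

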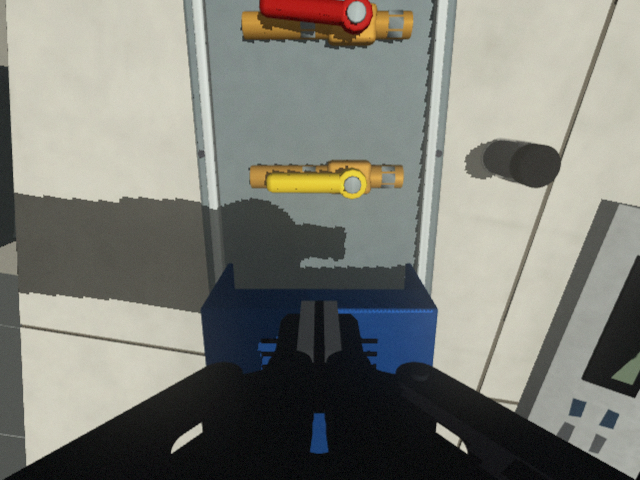

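The wrist view shows both handles uncovered: yellow's pivot at (352,184) and red's at (357,13). Red is therefore the one at y = 160, matching the predicted (355,13), with its tip at (262,8). The vial at (535,165) is clear. Next I'll move to the -y side of the red handle and lower there.

Call:
send_rows --rows '[[[3,-1,0,0,0,0],[6,-2,0,0,0,0],[9.4,-2.2,0,0,0,0],[9.4,-2.2,0,0,0,0],[9.4,-2.2,3,0,0,0],[9.4,-2.2,6,0,0,0],[9.4,-2.2,9,0,0,0],[9.4,-2.2,11,0,0,0],[9.4,-2.2,12.6,0,0,0],[9.4,-2.2,12.6,0,0,0]]]'

```text
clock: 7.05
eef_pos: [496.8, 154.5, 110.4]
tool_rot: [-3.136, 0.001, 1.749]
force: [-0.2, -0.9, 0.1]
width: -0.4
gripper_force: 0.0
```

Call:
send_rows --rows '[[[0,0,0,0,0,0],[0,0,0,0,0,0]]]'

```text
clock: 7.25
eef_pos: [498.7, 155.5, 113.5]
tool_rot: [3.14, 0.0, 1.749]
force: [-0.3, 0.9, -0.8]
width: -0.2
gripper_force: 0.0
```

```bash
python3 - <<'E'
from h import *
import pickle
from cell import ctrl
from scipy.spatial.transform import Rotation as R
s=ctrl.read_state();i=ctrl.get_image("wrist");print(s["eef_pos"],s["tool_rot"],s["force"])
cv2.imwrite("pics/w3.png",i["pixels"][:,:,::-1])
b=np.load("box.npz");o=b["o"];yaw=float(b["yaw"]);X=np.array([np.cos(yaw),np.sin(yaw)]);Y=np.array([-X[1],X[0]])
print("tcp box",(np.array(s["eef_pos"])[:2]-o)@X,(np.array(s["eef_pos"])[:2]-o)@Y)
E
```

```text
[498.7346256  155.45215999 113.54671857] [3.14043208e+00 1.00830160e-05 1.74945203e+00] [-0.34987897  0.93565649 -0.76285562]
tcp box -19.11878702369712 125.09529197999424
```

View pics/w3.png

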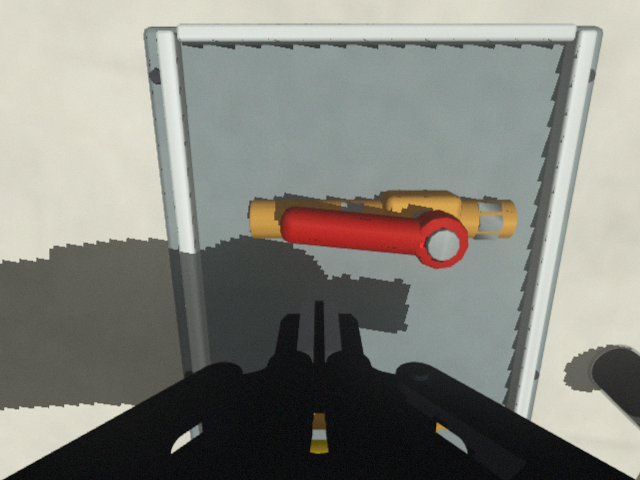

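The red handle is at about 0.1 rad, with its pivot at (441,243) and tip at (285,225). The fingers at column 320 are on its -y side, about 40 mm from the pivot. I'll push along the arc.

Call:
send_rows --rows '[[[0.8,-0.1,0.2,0,0,0],[1.6,-0.1,0.2,0,0,0],[2.4,-0.2,0.2,0,0,0],[3.1,-0.4,0.2,0,0,0],[3.8,-0.5,0.2,0,0,0],[4.4,-0.3,0.2,0,0,0],[5.0,-0.1,0.2,0,0,0],[5.5,0.0,0.2,0,0,0],[6,0.2,0.2,0,0,0],[6,0.2,0.2,0,0,0]]]'

```text
clock: 8.3
eef_pos: [489.3, 216.3, 110.8]
tool_rot: [-3.141, -0.001, 1.751]
force: [-0.8, -1.2, -0.2]
width: 0.3
gripper_force: 0.2
```

Call:
send_rows --rows '[[[0.5,0.5,0,0,0,0],[0.9,1.0,0,0,0,0],[1.3,1.5,0,0,0,0],[1.5,1.9,0,0,0,0],[1.5,2.2,0,0,0,0],[1.5,2.2,0,0,0,0]]]'

```text
clock: 8.9
eef_pos: [506.7, 234.2, 110.7]
tool_rot: [-3.137, -0.001, 1.751]
force: [-6.0, -0.4, 3.7]
width: -0.0
gripper_force: 2.7
```

Call:
send_rows --rows '[[[0,0.2,0,0,0,0],[0,0.3,0,0,0,0],[0,0.3,0,0,0,0]]]'

```text
clock: 9.2
eef_pos: [507.2, 234.3, 110.5]
tool_rot: [-3.132, -0.001, 1.751]
force: [-10.5, -1.6, 8.4]
width: 0.1
gripper_force: 5.2
```

The force rises without motion, so the handle is at its stop. I'll press a little more, back off in -x, then rise and move back to look.

Call:
send_rows --rows '[[[0,0.3,0,0,0,0],[0,0.3,0,0,0,0],[0,-1,0,0,0,0],[0,-2,0,0,0,0],[0,-2,-2,0,0,0],[0,-2,-6,0,0,0],[-4,-2,-10,0,0,0],[-8,-2,-14,0,0,0],[-12,-2,-16,0,0,0],[-15,-2,-16,0,0,0]]]'

```text
clock: 10.2
eef_pos: [521.0, 81.3, 274.7]
tool_rot: [3.133, 0.0, 1.749]
force: [0.8, 0.2, -0.3]
width: 0.0
gripper_force: 0.0
```

Call:
send_rows --rows '[[[0,0,0,0,0,0],[0,0,0,0,0,0],[0,0,0,0,0,0]]]'

```text
clock: 10.5
eef_pos: [518.3, 84.5, 270.6]
tool_rot: [-3.142, -0.001, 1.752]
force: [0.4, 0.8, 0.0]
width: -0.1
gripper_force: 0.0
```

```bash
python3 - <<'E'
from h import *
from cell import ctrl
from scipy.spatial.transform import Rotation as R
s=ctrl.read_state();i=ctrl.get_image("wrist");print(s["eef_pos"],s["tool_rot"],s["force"])
E=np.eye(4);E[:3,:3]=R.from_euler('xyz',s["tool_rot"]).as_matrix();E[:3,3]=s["eef_pos"];E=E@i["mount"];i["extrinsics"]=E
cv2.imwrite("pics/w4.png",i["pixels"][:,:,::-1])
b=np.load("box.npz");o=b["o"];yaw=float(b["yaw"]);X=np.array([np.cos(yaw),np.sin(yaw)]);Y=np.array([-X[1],X[0]])
hsv=cv2.cvtColor(i["pixels"],cv2.COLOR_RGB2HSV)
m=((hsv[:,:,0]<6)|(hsv[:,:,0]>172))&(hsv[:,:,1]>150)&(hsv[:,:,2]>60)
v,u=np.nonzero(m);P=np.array([ray(i,a,c,54)[:2]-o for a,c in zip(u,v)]);P=np.c_[P@X,P@Y];P=P[(P[:,1]>175)&(P[:,1]<208)]
print(len(P),np.polyfit(P[:,1],P[:,0],1),P.mean(0))
print("cover end px if at stop",proj(i,np.r_[o-2*Y,90]))
E
```

```text
[518.31646271  84.46761719 270.61437731] [-3.14153706e+00 -1.01901198e-03  1.75151301e+00] [0.39192829 0.7556107  0.02905049]
670 [-1.66048593e-03  2.04336396e+01] [ 20.12603779 185.24805011]
cover end px if at stop [338.49789604 315.50749454]
```

View pics/w4.png

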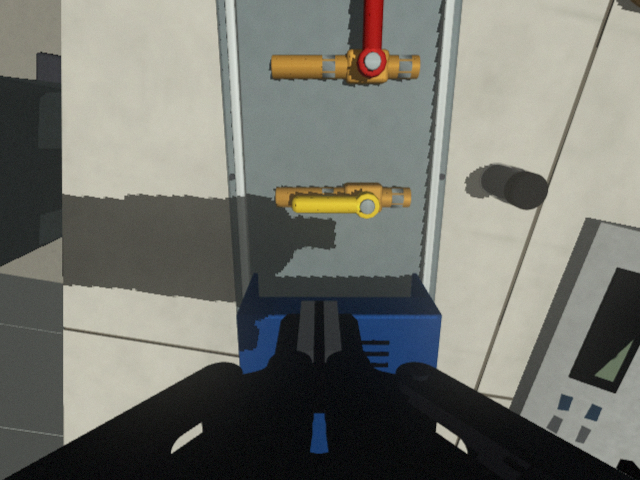

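The red handle runs straight along +y from its pivot at (372,62). The fitted slope is -0.002 rad, so it is fully shut. The yellow handle is unchanged at (330,205), and the cover edge at row 315 matches the predicted position at the stop. The vial is in place and the arm is clear.

```bash
python3 -c "
from cell import ctrl
print(ctrl.finish_job())"
```

```text
the job is handed in; nothing more can be done
None
```

The cover is at its stop with both handles uncovered and the red handle is fully shut; the yellow handle and vial look untouched, the arm stayed clear of the tin and beaker (not re-checked at the end), and the job was handed in at about 10.6 s.

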